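Give the card binder back its own top bar

TASK

The card binder on the desk has lost its upper half. Of the three black top bars, pick the original one, the only one whose two holes line up with both brass posts of the binder, and lower it over the posts until it lies flat on the cards, then let go. Leave the other two bars where they lie.

Things in the scene. Friction and masses are not known exactly. Their poses are not given: they have to be found in the camera images.
- binder_seat (a point): Fixed lower half: blue board 124x186 mm, block of white cards with a pale green top card, 112x172 mm, its top 30 mm above the desk. Two upright brass posts (11 mm thick, tapered tips) stand 22 mm out of the cards, 80 mm apart. This point: midway between the posts, on the top of the cards; y along the line of the posts (at y = +40 and -40 mm), z up. The board's middle is 30 mm from it towards +x.
- bar_80: The matching top bar: loose, black, 36 (x) x 168 (y) x 12 (z) mm, round ends, 0.12 kg; two brass-rimmed through holes 18 mm wide, 80 mm apart, at y = +40 and -40 mm. A grey grip 24 (x) x 30 (y) mm stands on its middle, 12 to 38 mm above the underside: take it there, across x. Origin: centre of the underside; z up. Lies flat on the desk; same either way round.
- bar_52: A top bar of another binder, the same but for its holes, which are 52 mm apart (y = +26 and -26 mm). Origin and axes as for the matching bar. To be left alone.
- bar_108: A top bar of another binder, the same but for its holes, which are 108 mm apart (y = +54 and -54 mm). Origin and axes as for the matching bar. To be left alone.
There are look-alikes about, which are no part of the job. Leave any purple look-alike of the bar_80 alone.

How it is judged:
At the end, for the whole second after the job is handed in: The bar with holes 80 mm apart lies flat on the cards over both posts: origin within 10 mm sideways and under 5 mm above the point between the posts, in line with them within 10 degrees, tilted under 5.7 degrees, at rest. The other two bars are within 30 mm of where they lay (horizontal distance between bar_80 and binder_seat below 0.01 m and z of bar_80 in the frame of binder_seat below 0.005 m and angle between the y axis of bar_80 and the y axis of binder_seat, either way round below 0.18 rad and angle between bar_80's own z axis and vertical below 0.1 rad and linear speed of bar_80 below 0.02 m/s and distance of each of bar_52, bar_108 from where it was at the start of the episode below 0.03 m); the robot touches nothing.
It fails at once if one of the other two bars is moved more than 30 mm (distance of any of bar_52, bar_108 from where it was at the start of the episode above 0.03 m).
It also fails if it takes over 38 s, if anything falls off the work surface, if the arm or the gripper's body presses on something with over 40 N, if the wrist force passes 120 N, or if a joint passes its speed limit or range.

ROBOT

A 7-joint arm with a two-finger parallel gripper is mounted at the origin on the work surface; the furniture and walls round the work are solid. World frame = base frame: x ahead of the robot, y to its left, z up, the work surface at z = 0. Lengths are in m, angles in rad, forces in N, time in s.
With the tool pointing down it reaches from about 0.4 to 0.85 m from the base axis. Payload 10.4 kg.
Tool frame: the origin (TCP) lies between the finger pads; the fingertips stand 17 mm ahead of it and the grasp point (between the pads) lies 2 mm behind it; z points along the fingers, y is the line along which they close (so a half turn about z gives the same grasp; the last joint's range is limited). The gripper opens to 85 mm and grips with 20 to 120 N. Pads are 22 mm wide; open, the fingers measure 114 mm over their backs; the gripper's body (76 mm by 85 mm) begins 54 mm behind the grasp point. The pads swing forward as they close: fully open they stand 13 mm farther back than shut.
Start: joints at [-0.023, 0.332, -0.065, 1.46, 0.022, 1.35, -0.088], TCP at [0.625, 0, 0.248] pointing down, gripper open.
Joint ranges: [-2.6, 2.6], [-0.5, 2.12], [-1.47, 1.34], [0.16, 2.42], [-1.27, 4.41], [0.06, 2.06], [-2.6, 2.6]. Speed limits (rad/s): [2.22, 2.22, 2.79, 2.79, 3.14, 3.14, 3.14].

INTERFACE

Orientations are given as a unit quaternion [x, y, z, w].
In Python, from workcell import readout, imaging, manip gives the robot as it stands. The module is installed in compiled form; this text tells all that it offers.
- The arm moves only by the shell command python3 -m crank 'ROWS' [OPENING] [FORCE]. ROWS is JSON, a list of rows, each a list of 4 numbers: the shift along the tool's x, y, z as a fraction of full scale, then the turn about the tool's z as a fraction of full scale. In form: [[x, y, z, yaw], ...]. A call has 1 to 5 rows; each row is the pose to reach, as a shift and turn from the pose commanded when the call began, along the tool's axes at that moment; what a row does not reach only later rows make up. Full scale, the value 1, is 400 mm for a shift and 60 degrees for a turn. A row lasts 1/12 s, in which the tool goes at most 41.7 mm and 7.16 degrees, less where a joint would pass 70% of its speed; a pose out of reach is approached as far as the arm can. A call with a number of a shift or a turn outside -1 to 1 is refused whole. A call with a gripper value outside its range is refused whole. OPENING is the gripper command: -1 is shut, 1 is fully open, values between are in proportion, set as the call begins (- or left out, the last holds). The fingers move at their own pace and stop on an object; FORCE is the grip in N (left out, the last holds). Time passes only in rows, so rows that repeat a pose let the fingers close. It gives the time, the measured TCP pose, the force, the opening and the grip force at its end, in the units of the state.
- readout.get_obs(): the state, without advancing time (a new reading comes with each control period).
- imaging.camera(name): name is "scene" or "side" or "wrist"; returns a dict with "color" (400x640x3 uint8, red, green, blue), "fx", "fy", "cx", "cy" (pixels), "k1" (the pictures are not rectified: a ray, as slopes to the right and down, at radius r is drawn at 1 + k1 r^2 times it, then the intrinsics apply), "rvec" (rotation vector, rad) and "tvec" (3), from world to camera coordinates, as OpenCV has them. Camera axes: x right, y down, z forward; pixel columns grow to the right and rows downward; lengths in m; the calibration is good to about 2 mm. A picture is of the moment at which its call begins. There is no depth.
- manip.hand_in(): hands the job in; it is judged then, once.
The state is a dict: "clock": time; "joint_pos": joint angles; "joint_velocities": joint speeds; "tau": joint torques, N m; "position": TCP position; "ee_rot": TCP orientation; "ft_force": force on the tool from outside, world axes, zero at the start; "torque": the same for the moment, N m; "grip_width": opening from 0.0 (shut) to 1.0 (fully open); "grasp_force": force on a finger pad.
Only numpy, scipy, OpenCV 4.12 (cv2) and the standard library are available. Lean on these libraries where they do the work, as an engineer would, in place of code of your own. Each camera call takes 0.05 s, during which the arm holds its last target. There are 200 camera calls.

## Working session

There is one attempt and no reset: what is moved stays moved. The work goes in short steps, Python scripts to look and compute and a shell command to move; the robot and the scene stay as the last step left them, time stands still between calls to the robot, and variables do not carry over. Pictures are saved under pics/ and viewed, at most 10 in all, crops included, and the job is handed in when it is done.

```bash
mkdir -p pics
cat > h.py <<'E'
import numpy as np, cv2
from workcell import readout, imaging, manip
from scipy.spatial.transform import Rotation as R
def shot(n,f):
    c=imaging.camera(n); np.savez(f'{f}.npz',**c); cv2.imwrite(f'pics/{f}.png',c['color'][:,:,::-1]); return c
def load(f): return dict(np.load(f'{f}.npz'))
def ray(c,px):
    d=(np.atleast_2d(px)-[c['cx'],c['cy']])/[c['fx'],c['fy']]
    u=d.copy()
    for _ in range(20): u=d/(1+c['k1']*(u**2).sum(1,keepdims=True))
    Rm=cv2.Rodrigues(c['rvec'])[0]
    return -Rm.T@c['tvec'].ravel(), np.c_[u,np.ones(len(u))]@Rm
def plane(c,px,z):
    o,d=ray(c,px); return o+d*((z-o[2])/d[:,2:])
E
python3 -c "
from h import *
a=shot('scene','s1');shot('wrist','w1');print(ray(a,[[320,200]]));print(readout.get_obs())"
```

```text
(array([0.02517358, 0.6236096 , 0.77556619]), array([[ 0.44849076, -0.60026839, -0.66295734]]))
{'clock': 0.1, 'joint_pos': array([-0.02259554,  0.33280467, -0.06471193,  1.46086212,  0.02160613,
        1.34989913, -0.08853577]), 'joint_velocities': array([-7.62193273e-04, -2.04355763e-03, -3.03474306e-04, -2.14058728e-03,
        7.82520973e-04,  2.81382637e-04,  4.71216230e-05]), 'tau': array([ 9.25707973e-04, -6.26745987e+01,  4.87730233e-02, -3.92438293e+01,
        1.62844139e-02,  6.89412060e-03, -5.92459219e-05]), 'position': array([6.24683460e-01, 1.05087738e-07, 2.47595723e-01]), 'ee_rot': array([ 7.07109570e-01,  7.07103704e-01, -4.72435864e-04, -4.29897461e-04]), 'ft_force': array([0.52874679, 0.03552471, 0.88864825]), 'torque': array([-0.04376099, -0.04308626,  0.01968659]), 'grasp_force': 0.0, 'grip_width': 1.0006528361153573}
```

View pics/s1.png

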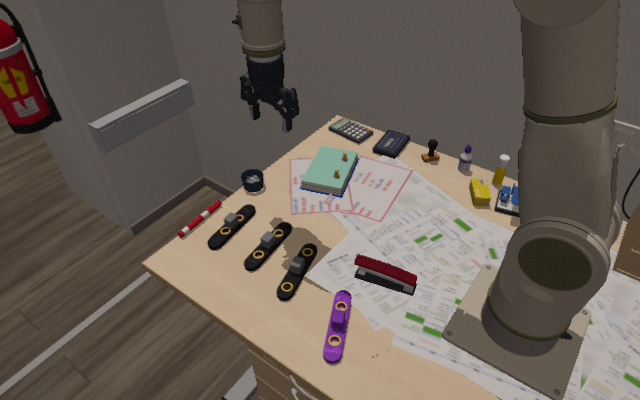

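View pics/w1.png

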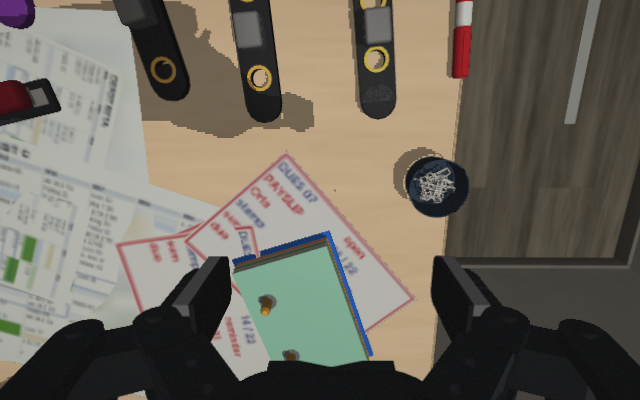

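The scene shows the binder near (332,170), with its posts at about (345,156) and (336,174). The black bars are at (233,227), (269,246) and (298,270), and the purple look-alike is at (338,325). The wrist view shows the near end of each black bar, with holes at (163,70), (259,77) and (376,59), plus the binder posts at (265,305) and (290,355).

```bash
python3 -c "
from h import *
for f in ['s1','w1']:
    c=load(f);h=cv2.cvtColor(c['color'],cv2.COLOR_RGB2HSV)
    m=cv2.inRange(h,(12,110,60),(32,255,255))
    n,l,s,ce=cv2.connectedComponentsWithStats(m)
    for i in range(1,n):
        if s[i,4]>12:
            b=s[i];ctr=[b[0]+(b[2]-1)/2,b[1]+(b[3]-1)/2]
            print(f,b,np.round(plane(c,[ctr],.012)[0],4),'top',np.round(plane(c,[ctr],.05)[0],4))
im=load('s1')['color'][190:310,190:340,::-1]
cv2.imwrite('pics/crop.png',cv2.resize(im,None,fx=5,fy=5,interpolation=2))
"
```

```text
s1 [  0  67  16  31 255] [1.9408 0.079  0.012 ] top [1.8455 0.1061 0.05  ]
s1 [  9  68  20  27 239] [1.911  0.0496 0.012 ] top [1.8172 0.0782 0.05  ]
s1 [343 153   3   7  16] [ 0.5994 -0.2655  0.012 ] top [ 0.5709 -0.2213  0.05  ]
s1 [422 152  18   9  92] [ 0.3936 -0.4121  0.012 ] top [ 0.3752 -0.3606  0.05  ]
s1 [493 166  14  19 167] [ 0.1982 -0.4421  0.012 ] top [ 0.1896 -0.3891  0.05  ]
s1 [335 169   3   8  21] [ 0.5739 -0.1875  0.012 ] top [ 0.5466 -0.1472  0.05  ]
s1 [469 178  22  29 444] [ 0.2161 -0.34    0.012 ] top [ 0.2066 -0.292   0.05  ]
s1 [623 208  17  34 142] [-0.136  -0.4408  0.012 ] top [-0.128  -0.3878  0.05  ]
s1 [237 214   7   8  28] [0.6662 0.1026 0.012 ] top [0.6343 0.1285 0.05  ]
s1 [220 227  11   8  54] [0.6641 0.1575 0.012 ] top [0.6323 0.1807 0.05  ]
s1 [273 229  11   9  51] [0.5533 0.0883 0.012 ] top [0.527 0.115 0.05 ]
s1 [621 242  10   8  29] [-0.1374 -0.3556  0.012 ] top [-0.1294 -0.3069  0.05  ]
s1 [302 248  11   8  47] [0.4599 0.0948 0.012 ] top [0.4383 0.1212 0.05  ]
s1 [252 250  13   9  61] [0.5471 0.1671 0.012 ] top [0.5211 0.1898 0.05  ]
s1 [614 261
[... 686 characters left out ...]
 28 292] [0.458  0.0961 0.012 ] top [0.4756 0.0937 0.05  ]
w1 [247  65  25  26 277] [0.5528 0.0889 0.012 ] top [0.5604 0.0873 0.05  ]
w1 [311 238  16   6  20] [ 0.6104 -0.0875  0.012 ] top [ 0.612  -0.0705  0.05  ]
w1 [327 241   6  15  15] [ 0.623  -0.0969  0.012 ] top [ 0.6232 -0.0789  0.05  ]
w1 [333 257  22  61  62] [ 0.6398 -0.1479  0.012 ] top [ 0.6382 -0.1245  0.05  ]
w1 [261 298  11  18 138] [ 0.5456 -0.175   0.012 ] top [ 0.554  -0.1488  0.05  ]
w1 [358 328   5  13  13] [ 0.6612 -0.2145  0.012 ] top [ 0.6574 -0.1841  0.05  ]
w1 [363 342   5  13  13] [ 0.668  -0.2355  0.012 ] top [ 0.6635 -0.2029  0.05  ]
w1 [287 354   9   7  49] [ 0.5737 -0.2496  0.012 ] top [ 0.5791 -0.2155  0.05  ]
```

View pics/crop.png

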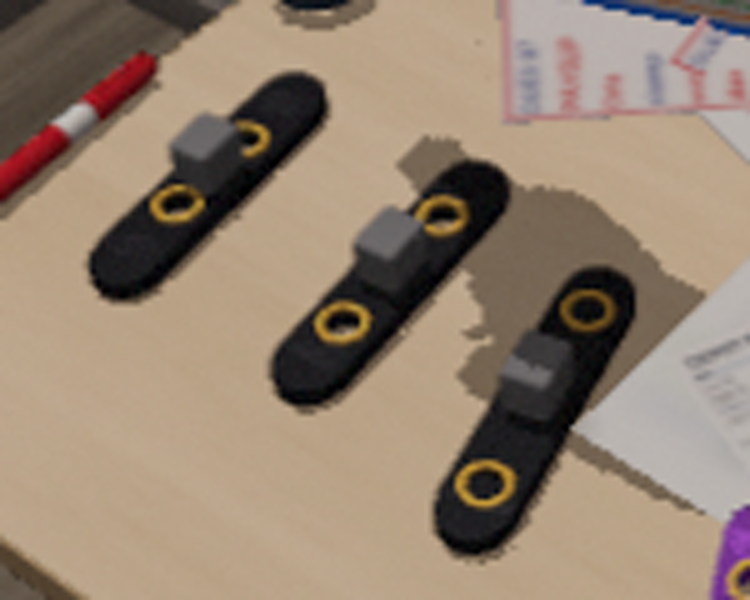

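The crop confirms it. The middle bar's holes are about 79 mm apart, so it is bar_80. The right bar measures 108 mm, and the left one's holes sit tight against its grip (52). I'll move nearer the middle bar for a closer look.

```bash
python3 -m crank '[[0.12,-0.19,0,-0.07],[0.12,-0.19,0,-0.07],[0.12,-0.19,0,-0.07],[0.12,-0.19,0,-0.07],[0.12,-0.19,0,-0.07]]' 1 60
cat > m.py <<'E'
from h import *
import sys
c=shot('wrist',sys.argv[1]);h=cv2.cvtColor(c['color'],cv2.COLOR_RGB2HSV)
m=cv2.inRange(h,(12,110,60),(32,255,255))
n,l,s,ce=cv2.connectedComponentsWithStats(m)
for i in range(1,n):
    if s[i,4]>30:
        b=s[i];ctr=[b[0]+(b[2]-1)/2,b[1]+(b[3]-1)/2]
        print(b,*[(z,np.round(plane(c,[ctr],z)[0][:2],4)) for z in map(float,sys.argv[2:])])
o=readout.get_obs();r=R.from_quat(o['ee_rot']).as_matrix();print(o['position'],'tool y deg',np.degrees(np.arctan2(r[1,1],r[0,1])),r[:,2])
E
python3 m.py w2 .012
```

```text
clock: 0.52
position: [0.549, 0.0479, 0.2485]
ee_rot: [0.681, 0.733, 0.0, 0.0]
ft_force: [0.2, 0.3, -0.6]
grip_width: 0.999
grasp_force: 0.0
[ 76   1  26  28 274] (0.012, array([0.31  , 0.1751]))
[207   0  26  11 145] (0.012, array([0.4333, 0.1929]))
[324  30  26  28 300] (0.012, array([0.5459, 0.1681]))
[442  51  26  25 277] (0.012, array([0.6633, 0.159 ]))
[234 101  25  25 235] (0.012, array([0.4583, 0.0958]))
[438 108  26  23 233] (0.012, array([0.669 , 0.1054]))
[326 115  24  25 249] (0.012, array([0.5533, 0.0887]))
[316 333   9  18 134] (0.012, array([ 0.5526, -0.1792]))
[0.54951165 0.04727254 0.24840974] tool y deg 4.151133297312582 [ 5.06105403e-04 -3.54717662e-04 -9.99999809e-01]
```

View pics/w2.png

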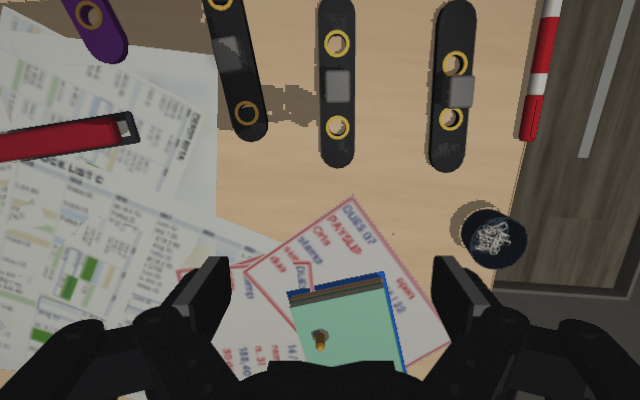

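The wrist view shows bar_80 whole, with its holes at (337,43) and (338,127). Its centre works out to (0.5496, 0.1284), and it is turned 5.3° from world y.

```bash
python3 -m crank '[[0.1,0.008,0.05,-0.02],[0.202,0.015,0.12,-0.02],[0.202,0.015,0.22,-0.02],[0.202,0.015,0.32,-0.02],[0.202,0.015,0.37,-0.02]]' 1 60; python3 -m crank '[[0,0,0,0],[0,0,0,0]]'; python3 -c "
from h import *
o=readout.get_obs();r=R.from_quat(o['ee_rot']).as_matrix();print(o['position'],'tool delta',r.T@(np.array([.5496,.1284,.033])-o['position'])/.4,np.degrees(np.arctan2(r[1,1],r[0,1])))"
```

```text
clock: 0.98
position: [0.5479, 0.1288, 0.0957]
ee_rot: [0.673, 0.74, -0.002, -0.001]
ft_force: [-0.2, -0.5, -0.5]
grip_width: 1.0
grasp_force: 0.0
clock: 1.15
position: [0.5493, 0.1281, 0.0996]
ee_rot: [0.674, 0.739, -0.001, -0.001]
ft_force: [0.4, -0.1, -0.2]
grip_width: 1.002
grasp_force: 0.0
[0.54930591 0.12811418 0.09964577] tool delta [0.00073117 0.00117547 0.16661183] 5.321081739194743
```

```bash
python3 -m crank '[[0.001,0.001,0.08,0],[0.001,0.001,0.14,0],[0.001,0.001,0.166,0],[0.001,0.001,0.166,0],[0.001,0.001,0.166,0]]' 1 60; python3 -m crank '[[0,0,0,0],[0,0,0,0],[0,0,0,0],[0,0,0,0],[0,0,0,0]]' -1 60;  python3 -m crank '[[0,0,0,0],[0,0,0,0],[0,0,0,0],[0,0,0,0],[0,0,0,0]]' -1 60
```

```text
clock: 1.57
position: [0.5507, 0.1295, 0.0356]
ee_rot: [0.673, 0.739, 0.001, 0.001]
ft_force: [0.3, -0.2, 0.8]
grip_width: 0.999
grasp_force: 0.0
clock: 1.98
position: [0.5497, 0.1295, 0.0344]
ee_rot: [0.673, 0.74, 0.0, 0.0]
ft_force: [-0.5, -0.4, 1.1]
grip_width: 0.299
grasp_force: 0.0
clock: 2.4
position: [0.5499, 0.1296, 0.0346]
ee_rot: [0.673, 0.74, 0.0, 0.0]
ft_force: [-0.6, -0.7, 6.2]
grip_width: 0.262
grasp_force: 60.4
```

```bash
python3 -m crank '[[0,0,-0.05,0],[0,0,-0.13,0],[0,0,-0.22,0],[0,0,-0.3,0],[-0.02,0,-0.38,0]]'; python3 -m crank '[[-0.08,-0.03,-0.06,-0.03],[-0.16,-0.06,-0.1,-0.1],[-0.25,-0.1,-0.13,-0.17],[-0.34,-0.14,-0.13,-0.217],[-0.43,-0.17,-0.13,-0.217]]'; python3 -m crank '[[-0.08,-0.01,0,0],[-0.16,-0.02,0,0],[-0.21,-0.03,0,0],[-0.21,-0.03,0,0],[-0.21,-0.03,0,0]]';python3 m.py w3 .012 .041 .052
```

```text
clock: 2.82
position: [0.5495, 0.1231, 0.1874]
ee_rot: [0.672, 0.74, 0.0, -0.0]
ft_force: [0.3, 0.2, -1.0]
grip_width: 0.268
grasp_force: 59.5
clock: 3.23
position: [0.4977, -0.0578, 0.2387]
ee_rot: [0.583, 0.812, 0.0, 0.001]
ft_force: [1.1, -0.8, -0.7]
grip_width: 0.268
grasp_force: 59.6
clock: 3.65
position: [0.5134, -0.1407, 0.2374]
ee_rot: [0.586, 0.81, -0.0, -0.0]
ft_force: [-0.5, 0.5, -1.4]
grip_width: 0.265
grasp_force: 59.6
[ 304  149   55   54 1151] (0.012, array([ 0.5164, -0.1487])) (0.041, array([ 0.5143, -0.1423])) (0.052, array([ 0.5135, -0.1398]))
[402 149  44   1  44] (0.012, array([ 0.5978, -0.0924])) (0.041, array([ 0.5889, -0.0906])) (0.052, array([ 0.5856, -0.0899]))
[   0  209   61   80 2912] (0.012, array([ 0.2242, -0.3338])) (0.041, array([ 0.2462, -0.312 ])) (0.052, array([ 0.2545, -0.3038]))
[  0 290  15  25 261] (0.012, array([ 0.2044, -0.4124])) (0.041, array([ 0.228 , -0.3841])) (0.052, array([ 0.237 , -0.3734]))
[307 316  49  34 672] (0.012, array([ 0.5779, -0.3343])) (0.041, array([ 0.5707, -0.3125])) (0.052, array([ 0.568 , -0.3043]))
[ 0.51360584 -0.13928563  0.23754823] tool y deg 18.402494501386553 [-7.34603533e-04  5.43238034e-04 -9.99999583e-01]
```

View pics/w3.png

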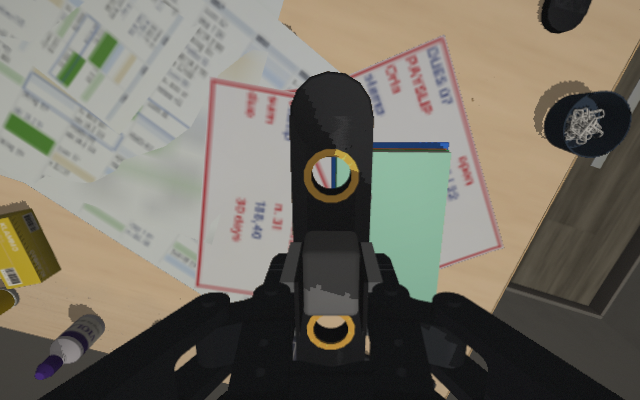

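The held bar shows in the wrist view, with both holes visible at (331,176) and (331,330). It hides the posts, so I'll step sideways to bring them into view.

```bash
python3 -m crank '[[-0.08,-0.04,0,0],[-0.16,-0.08,0,0],[-0.25,-0.13,0,0],[-0.25,-0.13,0,0],[-0.25,-0.13,0,0]]'; python3 -m crank '[[0,0,0,0],[0,0,0,0]]'; python3 m.py w4 .041 .052 .215
```

```text
clock: 4.12
position: [0.4954, -0.252, 0.2377]
ee_rot: [0.586, 0.81, -0.0, -0.0]
ft_force: [0.9, 0.6, -1.2]
grip_width: 0.269
grasp_force: 59.5
clock: 4.28
position: [0.4968, -0.2487, 0.2378]
ee_rot: [0.584, 0.812, 0.0, -0.0]
ft_force: [-0.6, 0.2, -0.3]
grip_width: 0.269
grasp_force: 59.5
[413  92  16  12 157] (0.041, array([ 0.5514, -0.156 ])) (0.052, array([ 0.5487, -0.1567])) (0.215, array([ 0.5093, -0.1683]))
[   0  118   86   86 4213] (0.041, array([ 0.2343, -0.324 ])) (0.052, array([ 0.2425, -0.319 ])) (0.215, array([ 0.3635, -0.2455]))
[ 304  149   55   54 1168] (0.041, array([ 0.4979, -0.2503])) (0.052, array([ 0.497 , -0.2478])) (0.215, array([ 0.4847, -0.2116]))
[406 176  15  14 139] (0.041, array([ 0.5756, -0.2314])) (0.052, array([ 0.5721, -0.2296])) (0.215, array([ 0.5205, -0.203 ]))
[  0 210  36  35 855] (0.041, array([ 0.2171, -0.4011])) (0.052, array([ 0.2258, -0.3935])) (0.215, array([ 0.3555, -0.281 ]))
[179 256  46  30 552] (0.041, array([ 0.4018, -0.3907])) (0.052, array([ 0.4042, -0.3834])) (0.215, array([ 0.4405, -0.2762]))
[307 316  49  34 676] (0.041, array([ 0.5553, -0.4204])) (0.052, array([ 0.5525, -0.4121])) (0.215, array([ 0.5111, -0.2899]))
[ 0.496791   -0.24885275  0.23791423] tool y deg 18.597904480778798 [ 2.45257241e-04  6.85507970e-04 -9.99999735e-01]
```

View pics/w4.png

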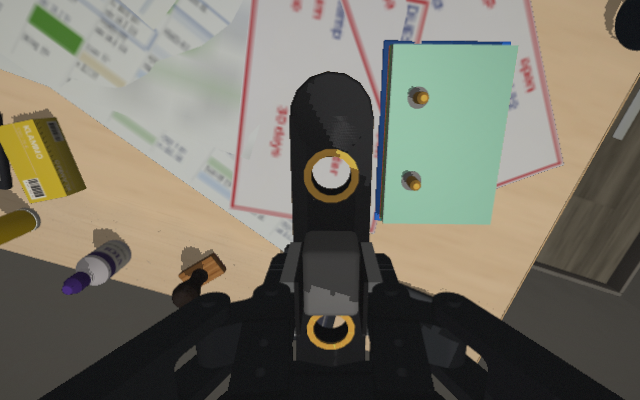

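Both posts are now visible at (421,98) and (413,182), and both held holes at (331,176) and (331,~325). The seat centre is about (0.564, -0.194), turned 18°. The bar centre is within 1 mm of the TCP.

```bash
python3 -m crank '[[0.02,0.08,0,0.005],[0.05,0.15,0.04,0.005],[0.078,0.202,0.11,0.005],[0.078,0.202,0.2,0.005],[0.078,0.202,0.28,0.005]]'; python3 -m crank '[[0,0,0.02,0],[0,0,0.02,0],[0,0,0.02,0],[0,0,0.02,0]]'; python3 m.py w5 .052 .095; python3 -c "
from h import *
shot('side','d5')
a=cv2.imread('pics/w5.png')[130:370,230:430];cv2.imwrite('pics/w5c.png',cv2.resize(a,None,fx=2.5,fy=2.5,interpolation=2))"
```

```text
clock: 4.75
position: [0.5643, -0.1921, 0.1244]
ee_rot: [0.585, 0.811, 0.001, 0.0]
ft_force: [-0.4, -0.9, -1.8]
grip_width: 0.267
grasp_force: 59.6
clock: 5.08
position: [0.5643, -0.1961, 0.1205]
ee_rot: [0.587, 0.81, 0.001, 0.002]
ft_force: [0.3, 0.2, -0.7]
grip_width: 0.268
grasp_force: 59.5
[ 303  149   56   54 1181] (0.052, array([ 0.5558, -0.1693])) (0.095, array([ 0.5525, -0.1596]))
[307 315  48  35 672] (0.052, array([ 0.5894, -0.2717])) (0.095, array([ 0.5787, -0.2393]))
[ 27 354  58  33 682] (0.052, array([ 0.4183, -0.3595])) (0.095, array([ 0.4455, -0.3076]))
[ 0.56424237 -0.19619455  0.12051346] tool y deg 18.110857694289425 [ 3.82954625e-03 -9.22407177e-04 -9.99992242e-01]
```

View pics/w5c.png

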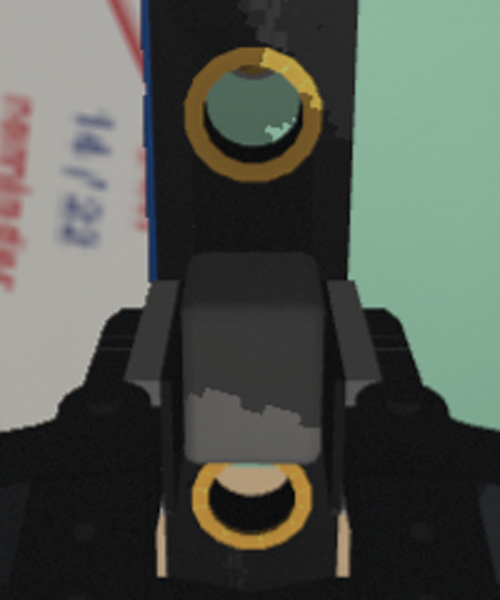

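View pics/d5.png

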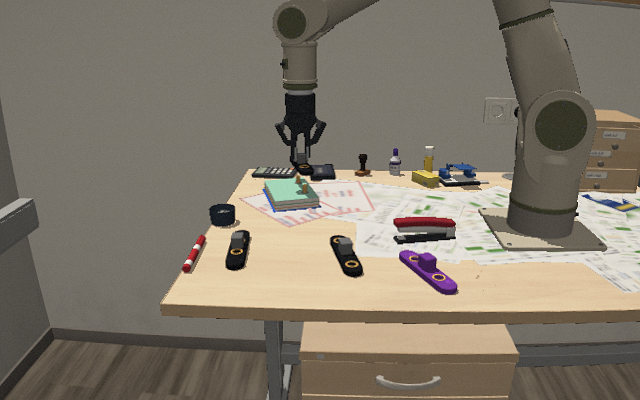

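The post is just coming into the upper hole at its far edge, at crop pixel (255,70). Hole 1 sits about 2.5 mm short of the post, so I'll correct +3 mm along tool x, descend to just above the tips and check.

```bash
python3 -m crank '[[0.007,0,0.04,0],[0.007,0,0.068,0],[0.007,0,0.068,0],[0.007,0,0.068,0],[0.007,0,0.068,0]]'; python3 m.py w6 .070; python3 -c "
from h import *
a=cv2.imread('pics/w6.png')[130:370,230:430];cv2.imwrite('pics/w6c.png',cv2.resize(a,None,fx=2.5,fy=2.5,interpolation=2))"
```

```text
clock: 5.6
position: [0.5624, -0.1934, 0.0914]
ee_rot: [0.587, 0.81, 0.0, 0.0]
ft_force: [-0.2, -0.6, -1.1]
grip_width: 0.263
grasp_force: 59.5
[ 303  149   56   54 1517] (0.07, array([ 0.5503, -0.156 ]))
[307 315  48  35 674] (0.07, array([ 0.5757, -0.2335]))
[ 20 386  30  14 201] (0.07, array([ 0.4369, -0.3186]))
[ 0.56248211 -0.19340827  0.09152812] tool y deg 18.107765100279412 [ 1.06759661e-03 -2.80537937e-04 -9.99999391e-01]
```

View pics/w6c.png

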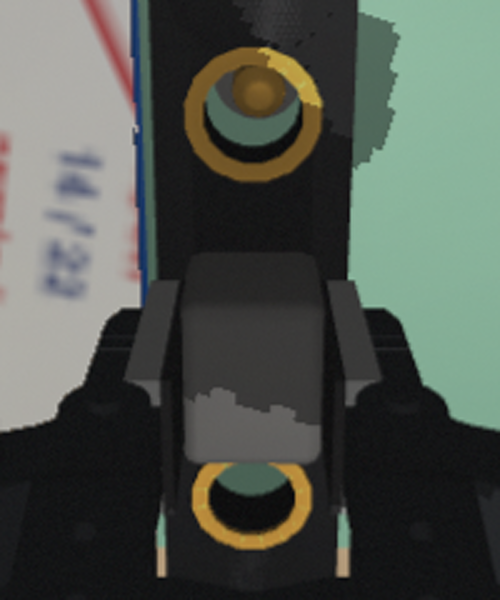

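Through the upper hole, the post tip shows at crop pixel (260,88). The ring centre is at (253,114).

```bash
python3 -c "
from h import *
c=load('w6');o=readout.get_obs();r=R.from_quat(o['ee_rot']).as_matrix()
p=plane(c,[[334,165.2]],.052)[0];q=plane(c,[[330.8,175.5]],.0695)[0]
print(p,q,'tool mm',r.T@(p-q)*1e3)"
```

```text
[ 0.5516355  -0.15457189  0.052     ] [ 0.55046796 -0.15605286  0.0695    ] tool mm [ 1.055219    1.55378235 17.50082034]
```

Only 1 mm and 1.5 mm off, so I'll correct that and lower: about 28 mm to go, TCP ~0.0645.

```bash
python3 -m crank '[[0.002,0.004,0,0],[0.002,0.004,0.015,0],[0.002,0.004,0.03,0],[0.002,0.004,0.04,0],[0.002,0.004,0.045,0]]'; python3 -m crank '[[0,0,0.007,0],[0,0,0.014,0],[0,0,0.02,0],[0,0,0.021,0],[0,0,0.021,0]]'
```

```text
clock: 6.07
position: [0.5627, -0.1917, 0.0716]
ee_rot: [0.587, 0.81, -0.0, -0.001]
ft_force: [-0.0, -0.0, -0.7]
grip_width: 0.267
grasp_force: 59.5
clock: 6.48
position: [0.5634, -0.1919, 0.0646]
ee_rot: [0.587, 0.81, 0.0, 0.0]
ft_force: [-2.2, 1.0, 3.0]
grip_width: 0.268
grasp_force: 60.0
```

```bash
python3 -m crank '[[0,0,0,0],[0,0,0,0],[0,0,0,0],[0,0,0,0],[0,0,0,0]]' 1; python3 -m crank '[[0,0,-0.05,0],[0,0,-0.12,0],[0,0,-0.2,0],[-0.05,0,-0.28,0],[-0.12,0,-0.35,0]]' 1; python3 -m crank '[[-0.08,0,-0.05,0],[-0.15,0,-0.08,0],[-0.15,0,-0.08,0],[-0.15,0,-0.08,0]]'; python3 m.py w7 .042
```

```text
clock: 6.9
position: [0.5634, -0.1919, 0.0643]
ee_rot: [0.587, 0.81, 0.0, 0.0]
ft_force: [0.0, 0.5, 0.5]
grip_width: 0.954
grasp_force: 0.0
clock: 7.32
position: [0.5789, -0.2354, 0.2069]
ee_rot: [0.585, 0.811, 0.001, 0.0]
ft_force: [1.3, -0.1, 0.3]
grip_width: 1.004
grasp_force: 0.0
clock: 7.65
position: [0.5968, -0.2965, 0.2367]
ee_rot: [0.588, 0.809, -0.0, 0.001]
ft_force: [0.2, 0.7, -0.6]
grip_width: 0.999
grasp_force: 0.0
[317   0  30  16 303] (0.042, array([ 0.5537, -0.1611]))
[318  85  28  29 322] (0.042, array([ 0.5765, -0.2308]))
[325  95  12  12 112] (0.042, array([ 0.576 , -0.2323]))
[ 98 192  50  40 629] (0.042, array([ 0.4135, -0.3963]))
[306 269  11  11  72] (0.042, array([ 0.6107, -0.4052]))
[ 0.59681835 -0.29463289  0.2358675 ] tool y deg 18.081591987417198 [-2.90979205e-04  4.13746952e-04 -9.99999872e-01]
```

View pics/w7.png

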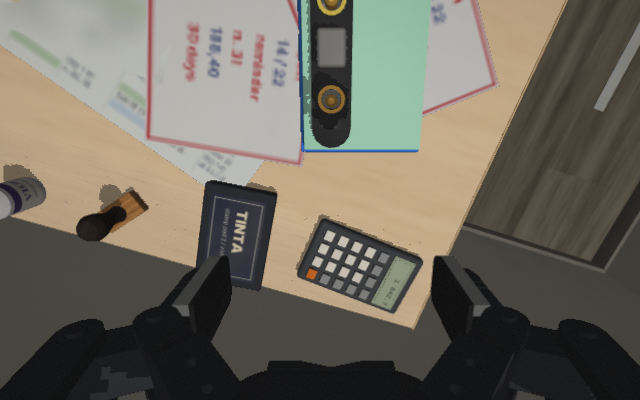

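The bar lies flat on the cards. Posts show through both holes, at (331,100) and (332,5), and the gripper is clear of it.

```bash
python3 -c "
from h import *
print(manip.hand_in())"
```

```text
the job is handed in; nothing more can be done
None
```

The matching bar (holes 80 mm apart) is on the binder, flat on the cards with both posts through its holes; the gripper has let go, the other bars were not touched, and the job was handed in about 8 s into the 38 s limit (no verdict was returned).

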